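# Stamp the seal on a packed teapot's carton

## Robot

A 7-joint arm with a two-finger parallel gripper is mounted at the origin on the work surface. World frame = base frame: x ahead of the robot, y to its left, z up, the work surface at z = 0. Lengths are in m, angles in rad, forces in N, time in s.
With the tool pointing down it reaches from about 0.4 to 0.85 m from the base axis. Payload 10.4 kg.
Tool frame: the origin (TCP) lies on the mounting face of the last link; the fingertips stand r.tips_ahead ahead of it and the grasp point (between the pads) lies 164 mm ahead of it (r.tips_ahead is the distance from the TCP to the fingertips, in m); z points along the fingers, y is the line along which they close (so a half turn about z gives the same grasp; the last joint's range is limited). The gripper opens to 87 mm and grips with 3 to 60 N. Pads are 19 mm wide; open, the fingers measure 117 mm over their backs; the gripper's body (75 mm by 190 mm) begins 51 mm behind the grasp point.
Start: joints at [-1.196, 0.332, -0.065, 1.46, 0.022, 1.35, -0.088], TCP at [0.242, 0.576, 0.405] pointing down, gripper open.
Joint ranges: [-2.6, 2.6], [-0.5, 2.12], [-1.47, 1.34], [0.16, 2.42], [-1.27, 4.41], [0.06, 2.06], [-2.6, 2.6]. Speed limits (rad/s): [2.22, 2.22, 2.79, 2.79, 3.14, 3.14, 3.14].

## Interface

Orientations are given as a unit quaternion [x, y, z, w].
In Python, from bench import telemetry, imaging, job, r gives the robot as it stands.
- The arm moves only by the tool move_arm, never from a script. Its argument "steps" is a list of rows, each an object of numbers: "dx", "dy", "dz": the shift along the tool's x, y, z in cm; "spin": the turn about the tool's z in rad. In form: [{"dx": .., "dy": .., "dz": .., "spin": ..}, ...]. A call has 1 to 12 rows; each row shifts and turns the commanded pose from where the row before left it, along the tool's axes as they then stand; what a row does not reach is not made up. A row lasts 1/10 s, in which the tool goes at most 50 mm and 8.59 degrees, less where a joint would pass 70% of its speed; a pose out of reach is approached as far as the arm can. A call with a gripper value outside its range is refused whole. "claw" is the finger opening in cm, from 0 to 8.7, set as the call begins (left out, the last holds). The fingers move at their own pace and stop on an object; "squeeze" is the grip in N (left out, the last holds). Time passes only in rows, so rows that do not move let the fingers close. It gives the time, the measured TCP pose, the force, the opening and the grip force at its end, in the units of the state.
- telemetry.read_state(): the state, without advancing time (a new reading comes with each control period).
- imaging.camera(name): name is "scene" or "top"; returns a dict with "img" (400x640x3 uint8, red, green, blue), "camera_matrix" (3x3 intrinsics, pixels), "R" (3x3) and "t" (3): a world point X has camera coordinates R X + t. Camera axes: x right, y down, z forward; pixel columns grow to the right and rows downward; lengths in m; the calibration is good to about 2 mm. A picture is of the moment at which its call begins. There is no depth.
- job.close_job(): hands the job in; it is judged then, once.
The state is a dict: "time": time; "joint_positions": joint angles; "joint_vel": joint speeds; "joint_torque": joint torques, N m; "ee_pos": TCP position; "eef_rot": TCP orientation; "ft_force": force on the tool from outside, world axes, zero at the start; "torque": the same for the moment, N m; "width": finger opening in m; "grip_force": force on a finger pad.
Only numpy, scipy, OpenCV 4.12 (cv2) and the standard library are available. Lean on these libraries where they do the work, as an engineer would, in place of code of your own. Each camera call takes 0.05 s, during which the arm holds its last target. There are 200 camera calls.

## Task

The teapot is boxed and its carton needs the workshop's mark: take the oblong self-inking stamp from the tray, set it down centred and square over the small printed rectangle on the carton's label, and press its sprung handle all the way down for a moment. Then put the stamp back upright in the bay it came from, handle sprung up again. Mark nothing but that rectangle, and leave the carton, the round stamp, and the cup and lid between them where they are.

Things in the scene. Friction and masses are not known exactly. Their poses are not given: they have to be found in the camera images.
- stamp: oblong self-inking stamp of black plastic, loose, 0.18 kg, 84 mm tall, in one of the tray's two bays, long side along the tray's. Origin: centre of its foot's underside; z up, y along its long side. Foot: open oblong frame 50 mm (x) by 76 mm (y), 7 mm high. Its rubber die (26 by 54 mm, centred) reaches the paper only at the bottom of the stroke. The mark is symmetric: either way round will do
- stamp_handle (a joint): how far the stamp's cap (its handle) is pressed straight down over the frame, m: 0 = sprung up, 0.018 = fully down at its stop; it springs up again. About 4 N on the cap starts it, about 11 N holds it fully down. When the stamp is carried by the cap it stays sprung up
- stamp_grip (a point): centre of the stamp's cap, a black block with upright flat sides, 40 mm (x) by 68 mm (y), from 44 to 84 mm above the foot's underside when up; this point is then at 64 mm. It goes down with the cap; axes as the stamp's
- carton: kraft cardboard gift carton, lid on, loose, 0.95 kg, 172 mm (x) by 196 mm (y), flat top 105 mm high. Origin: centre of its underside, z up. On the middle of its top a white paper label, 120 mm (x) by 130 mm (y), with a thin border, a small black teapot picture in its +x half and the empty printed rectangle in its -x half
- field (a point): centre of the printed rectangle on the label, at the surface of the carton's top (105 mm above its underside, 22 mm from the carton's middle towards its -x). The rectangle is a thin dark outline 44 mm (x) by 72 mm (y), empty inside; axes as the carton's, so the stamp's y must lie along this y, either way round
- tray: wooden stamp tray, fixed, 90 mm (x) by 215 mm (y), floor 6 mm thick, walls 18 mm high and 6 mm thick, with one divider in the middle: two bays of 78 mm (x) by 98.5 mm (y) inside, side by side along y, a stamp in each. Origin: centre of its underside
- bay_left (a point): centre of the floor of the tray's +y bay, 6 mm above the table; axes as the tray's
- bay_right (a point): centre of the floor of the tray's -y bay, 6 mm above the table; axes as the tray's
- round_stamp: round self-inking stamp, loose, 84 mm tall, foot 56 mm across, cap 46 mm across, in the tray's other bay; not to be used. Origin: centre of its underside
- cup_a: brown clay cup, loose, 60 mm across, 42 mm tall, standing between carton and tray. Origin: centre of its underside
- spare_lid: dark clay teapot lid, loose, 60 mm across, 30 mm tall, lying knob up between carton and tray. Origin: centre of its underside

How it is judged:
By the outcome, as a careful person would: the job done as asked, in the order asked, and still so for the second after the job is handed in, with the robot touching nothing.
It also fails if it takes over 53 s, if anything falls off the work surface, if the arm or the gripper's body presses on something with over 40 N, if the wrist force passes 120 N, or if a joint passes its speed limit or range.

## Working session

There is one attempt and no reset: what is moved stays moved. The work goes in short steps, Python scripts to look and compute and a tool call to move; the robot and the scene stay as the last step left them, time stands still between calls to the robot, and variables do not carry over. Pictures are saved under pics/ and viewed, at most 10 in all, crops included, and the job is handed in when it is done.

Besides the shell and the picture viewer there is one more tool, called after "Request:" as name(argument=value, ...) on one line, values as JSON. move_arm: Moves the arm, as the interface text tells. Its arguments: {"type":"object","properties":{"steps":{"type":"array","items":{"type":"object","properties":{"dx":{"type":"number"},"dy":{"type":"number"},"dz":{"type":"number"},"spin":{"type":"number"}}}},"claw":{"type":"number"},"squeeze":{"type":"number"}},"required":["steps"]}

```bash
ls; mkdir -p pics; python3 - <<'E'
from bench import telemetry, imaging, job, r
import cv2,numpy as np
for n in("scene","top"):
    c=imaging.camera(n); cv2.imwrite(f"pics/{n}0.png",c["img"][:,:,::-1]); np.savez(f"{n}0.npz",**c)
    print(n,c["camera_matrix"],c["R"],c["t"], -c["R"].T@c["t"])
s=telemetry.read_state(); print({k:s[k] for k in("time","ee_pos","eef_rot","width","ft_force")}, r.tips_ahead)
E
```

```text
pics
scene [[404.7239589    0.         326.6079364 ]
 [  0.         404.7239589  197.14179647]
 [  0.           0.           1.        ]] [[-0.42537661  0.90486336 -0.01664459]
 [ 0.68889735  0.31181415 -0.6543641 ]
 [-0.58692008 -0.2898176  -0.75599642]] [ 0.20706425 -0.32723723  1.34438739] [1.1025611  0.30429947 0.80566625]
top [[395.6314746    0.         314.21907721]
 [  0.         395.6314746  200.60408436]
 [  0.           0.           1.        ]] [[-0.00573761 -0.99996619  0.00589062]
 [-0.988732    0.00479177 -0.14961973]
 [ 0.14958645 -0.0066827  -0.98872607]] [0.00503292 0.52881802 0.8456516 ] [0.39639016 0.00815001 0.91520974]
{'time': 0.1, 'ee_pos': array([0.24206545, 0.57609064, 0.40403928]), 'eef_rot': array([ 1.97584711e-01,  9.80285605e-01, -6.34593686e-04, -1.05772234e-04]), 'width': 0.08711717745872154, 'ft_force': array([-0.35440474, -0.04035067,  0.15096145])} 0.1822
```

View pics/scene0.png

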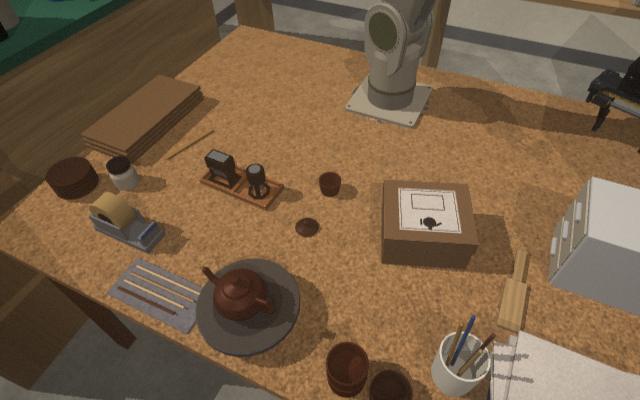

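View pics/top0.png

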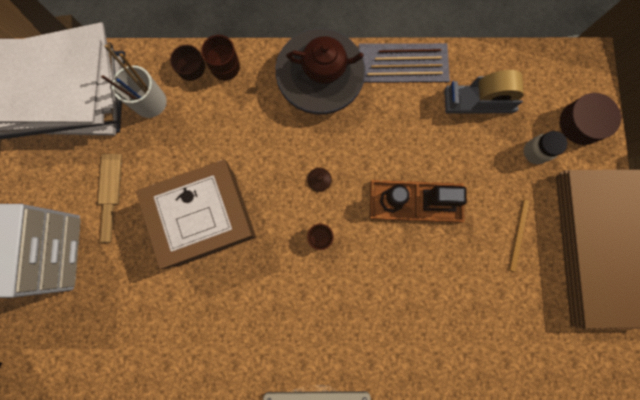

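The scene picture shows the oblong stamp at (220,167), the round one at (257,180) and the label at (430,212). In the top picture the oblong stamp is at (447,196) in the right-hand bay, the round one at (397,197), and the printed rectangle at (196,222). The cup is at (320,237) and the lid at (319,179).

```bash
cat > h.py <<'E'
import numpy as np, cv2
def load(n): return dict(np.load(n+".npz"))
def ray(c,p):
    d=c["R"].T@np.linalg.inv(c["camera_matrix"])@np.array([p[0],p[1],1.]); return -c["R"].T@c["t"], d
def plane(c,p,z):
    o,d=ray(c,p); return o+d*(z-o[2])/d[2]
def tri(c1,p1,c2,p2):
    P=[c["camera_matrix"]@np.c_[c["R"],c["t"]] for c in(c1,c2)]
    X=cv2.triangulatePoints(P[0],P[1],np.array(p1,float).reshape(2,1),np.array(p2,float).reshape(2,1)).ravel(); return X[:3]/X[3]
def proj(c,X):
    q=c["camera_matrix"]@(c["R"]@np.array(X)+c["t"]); return q[:2]/q[2]
def quad(cn):
    h=cv2.convexHull(cn)
    for e in np.arange(.01,.1,.003):
        a=cv2.approxPolyDP(h,e*cv2.arcLength(h,True),True)
        if len(a)<=4: return a[:,0].astype(float)
E
python3 - <<'E'
from h import *
T,S=load("top0"),load("scene0")
for c,box,n in((T,(130,160,260,270),"t"),(S,(380,175,480,270),"s")):
    x0,y0,x1,y1=box; g=c["img"][y0:y1,x0:x1]; hsv=cv2.cvtColor(g,cv2.COLOR_RGB2HSV)
    m=((hsv[...,1]<70)&(hsv[...,2]>110)).astype(np.uint8)
    cs,h=cv2.findContours(m,cv2.RETR_CCOMP,cv2.CHAIN_APPROX_NONE)
    cs=sorted(cs,key=cv2.contourArea)[-5:]
    for k in cs: print(n,cv2.contourArea(k),(quad(k)+[x0,y0]).tolist(), np.add(cv2.minAreaRect(k)[0],[x0,y0]))
a=cv2.resize(T["img"][165:235,355:480],None,fx=6,fy=6,interpolation=cv2.INTER_CUBIC)[:,:,::-1]
b=cv2.resize(S["img"][140:215,190:315],None,fx=6,fy=6,interpolation=cv2.INTER_CUBIC)[:,:,::-1]
v=np.vstack([a,b])
cv2.imwrite("pics/crop1.png",cv2.resize(v,None,fx=.68,fy=.68)); print(v.shape)
E
```

```text
t 6.0 [[195.0, 191.0], [196.0, 192.0], [195.0, 195.0], [194.0, 194.0]] [195.00000763 193.        ]
t 166.0 [[184.0, 187.0], [194.0, 194.0], [188.0, 203.0], [175.0, 199.0]] [185.48000336 196.86000443]
t 3588.5 [[213.0, 176.0], [231.0, 228.0], [171.0, 250.0], [154.0, 196.0]] [191.85746384 212.80090332]
s 2.0 [[441.0, 196.0], [442.0, 195.0], [443.0, 196.0], [442.0, 197.0]] [442. 196.]
s 2.0 [[410.0, 194.0], [411.0, 193.0], [412.0, 194.0], [411.0, 195.0]] [411.00000191 194.        ]
s 12.5 [[420.0, 218.0], [422.0, 219.0], [421.0, 224.0], [419.0, 220.0]] [420.5 221. ]
s 136.5 [[422.0, 220.0], [428.0, 216.0], [441.0, 223.0], [430.0, 230.0]] [430.75000381 222.25      ]
s 2396.0 [[398.0, 188.0], [454.0, 191.0], [460.0, 232.0], [400.0, 229.0]] [428.99053192 210.17516327]
(870, 750, 3)
```

View pics/crop1.png

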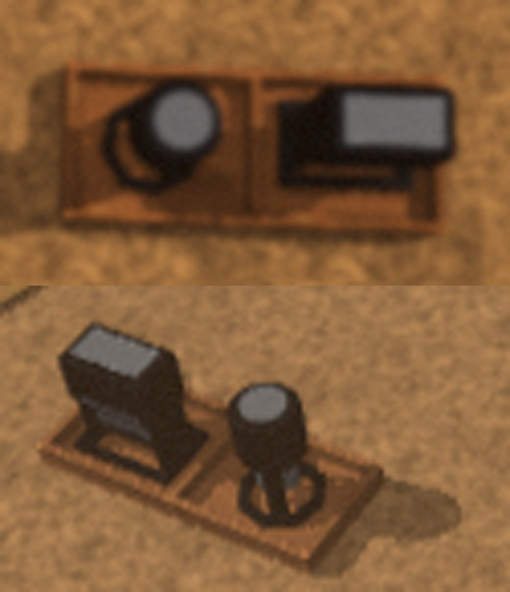

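The crop shows the grey top plates of the two caps: oblong at (395,122) and round at (182,120) in the top view, and at (118,350) and (264,403) in the scene view. I will triangulate those plates, the label and the printed outline.

```bash
python3 - <<'E'
from h import *
T,S=load("top0"),load("scene0")
def subquad(c,box,f,k=8,big=True):
    x0,y0,x1,y1=box; g=cv2.resize(c["img"][y0:y1,x0:x1],None,fx=k,fy=k,interpolation=cv2.INTER_CUBIC)
    m=f(cv2.cvtColor(g,cv2.COLOR_RGB2HSV).astype(int)).astype(np.uint8)
    cs,_=cv2.findContours(m,cv2.RETR_EXTERNAL,cv2.CHAIN_APPROX_NONE); cn=max(cs,key=cv2.contourArea)
    q=quad(cn); 
    # refine: fit lines to contour points near each side
    p=cn[:,0].astype(float); L=[]
    for i in range(4):
        a,b=q[i],q[(i+1)%4]; d=b-a; l=np.linalg.norm(d); u=d/l; s=(p-a)@u; e=np.abs((p-a)@[-u[1],u[0]])
        w=p[(s>.15*l)&(s<.85*l)&(e<1.2*k)]; vx,vy,cx,cy=cv2.fitLine(w.astype(np.float32),cv2.DIST_HUBER,0,.01,.01).ravel()
        L.append(np.cross([cx,cy,1],[cx+vx,cy+vy,1]))
    o=[]
    for i in range(4):
        X=np.cross(L[i-1],L[i]); o.append((X[:2]/X[2]+.5)/k-.5+[x0,y0])
    return np.array(o)
def report(n,qt,qs,z):
    # match corners: via plane projection
    wt=np.array([plane(T,p,z) for p in qt]); ws=np.array([plane(S,p,z) for p in qs])
    idx=[np.argmin(np.linalg.norm(ws-w,axis=1)) for w in wt]
    X=np.array([tri(T,qt[i],S,qs[idx[i]]) for i in range(4)])
    print(n,idx,"\ntri",X.round(4).tolist(),"c",X.mean(0).round(4))
    for nm,w in(("top",wt),("scene",ws),("tri",X)):
        (c,s,a)=cv2.minAreaRect((w[:,:2]*1000).astype(np.float32)); print(nm,np.round(c,1),np.round(s,1),round(a,2))
    print('z',X[:,2].mean())
lab=lambda h:(h[...,1]<75)&(h[...,2]>100)
report("label",subquad(T,(130,160,260,270),lab),subquad(S,(380,175,480,270),lab),.105)
gr=lambda h:(h[...,1]<70)&(h[...,2]>75)&(h[...,2]<190)
for b in((430,180,470,212),(380,180,412,212)):
  pass
report("stamp",subquad(T,(432,180,470,212),gr),subquad(S,(202,145,238,172),gr),.09)
# printed rectangle: dark line (blackhat) contours inside label
for n,c,box in(("T",T,(170,200,222,242)),("S",S,(405,190,450,213))):
    x0,y0,x1,y1=box;k=8; g=cv2.resize(cv2.cvtColor(c["img"],cv2.COLOR_RGB2GRAY)[y0:y1,x0:x1],None,fx=k,fy=k,interpolation=cv2.INTER_CUBIC)
    bh=cv2.morphologyEx(g,cv2.MORPH_BLACKHAT,np.ones((41,41)))
    m=(bh>25).astype(np.uint8)
    cs,hh=cv2.findContours(m,cv2.RETR_CCOMP,cv2.CHAIN_APPROX_NONE)
    for q,h in zip(cs,hh[0]):
        if cv2.contourArea(q)>4000:
            w=np.array([plane(c,(p+.5)/k-.5+[x0,y0],.105)[:2]*1000 for p in q[:,0].astype(float)]).astype(np.float32)
            print(n,"hole" if h[3]>=0 else "outer",cv2.minAreaRect(w))
E
```

```text
label [np.int64(3), np.int64(0), np.int64(1), np.int64(2)] 
tri [[0.5753, 0.2143, 0.1027], [0.4611, 0.1727, 0.1029], [0.4165, 0.2959, 0.1025], [0.5303, 0.3375, 0.1026]] c [0.4958 0.2551 0.1027]
top [495.6 253.9] [121.2 131.2] 20.11
scene [497.4 255.6] [121.3 130.5] 20.07
tri [495.8 255.2] [121.5 131.2] 20.01
z 0.1026907270106164
stamp [np.int64(3), np.int64(0), np.int64(1), np.int64(2)] 
tri [[0.5477, -0.2639, 0.0865], [0.546, -0.3157, 0.0872], [0.52, -0.313, 0.0896], [0.5221, -0.2608, 0.0894]] c [ 0.534  -0.2883  0.0881]
top [ 534.1 -288.1] [51.7 25.6] 87.07
scene [ 535.4 -286.3] [53.4 28. ] 87.69
tri [ 534.1 -288.2] [53.9 26.2] 87.61
z 0.08814817628393999
T outer ((475.017822265625, 246.40650939941406), (47.39286804199219, 74.96524810791016), 20.110206604003906)
T hole ((475.1708068847656, 246.60507202148438), (40.327362060546875, 67.38677215576172), 19.98247718811035)
S outer ((476.6639099121094, 248.06088256835938), (49.08265686035156, 75.53845977783203), 20.10323143005371)
S hole ((476.8023376464844, 248.0341339111328), (39.76836395263672, 68.2083740234375), 19.460596084594727)
```

Request:
move_arm(steps=[{"spin":0.135},{"spin":0.135},{"spin":0.135},{"spin":0.135},{"spin":0.135},{"spin":0.135},{"spin":0.135},{"spin":0.135},{"spin":0.138},{},{}], claw=8.7)

```text
$.steps[0]: bad value
```

Request:
move_arm(steps=[{"dx":-4.1,"dy":2.7},{"dx":-4.1,"dy":2.7},{"dx":-4.1,"dy":2.7},{"dx":-4.1,"dy":2.7},{"dx":-4.1,"dy":2.7},{"dx":-4.1,"dy":2.7},{"dx":-4.1,"dy":2.7},{"dx":-4.1,"dy":2.7},{"dx":-4.1,"dy":2.7},{"dx":-4.1,"dy":2.7},{"dx":-4.1,"dy":2.7},{"dx":-4.1,"dy":2.7}])

```text
$.steps[0]: bad value
```

Request:
move_arm(steps=[{"dx":-4},{"dx":-4},{"dx":-4},{"dx":-4},{"dx":-4},{"dx":-4},{"dx":-4},{"dx":-4},{"dx":-3},{},{}])

```text
$.steps[0]: bad value
```

Request:
move_arm(steps=[{"dx":0,"dy":0,"dz":0,"spin":0.135},{"dx":0,"dy":0,"dz":0,"spin":0.135},{"dx":0,"dy":0,"dz":0,"spin":0.135},{"dx":0,"dy":0,"dz":0,"spin":0.135},{"dx":0,"dy":0,"dz":0,"spin":0.135},{"dx":0,"dy":0,"dz":0,"spin":0.135},{"dx":0,"dy":0,"dz":0,"spin":0.135},{"dx":0,"dy":0,"dz":0,"spin":0.135},{"dx":0,"dy":0,"dz":0,"spin":0.138},{"dx":0,"dy":0,"dz":0,"spin":0}], claw=8.7)

```text
time: 1.1
ee_pos: [0.242, 0.5762, 0.4043]
eef_rot: [0.724, 0.69, -0.0, 0.0]
ft_force: [-1.2, -0.5, 0.2]
width: 0.0868
grip_force: 0.0
```

Request:
move_arm(steps=[{"dx":-4.1,"dy":2.7,"dz":0,"spin":0},{"dx":-4.1,"dy":2.7,"dz":0,"spin":0},{"dx":-4.1,"dy":2.7,"dz":0,"spin":0},{"dx":-4.1,"dy":2.7,"dz":0,"spin":0},{"dx":-4.1,"dy":2.7,"dz":0,"spin":0},{"dx":-4.1,"dy":2.7,"dz":0,"spin":0},{"dx":-4.1,"dy":2.7,"dz":0,"spin":0},{"dx":-4.1,"dy":2.7,"dz":0,"spin":0},{"dx":-4.1,"dy":2.7,"dz":0,"spin":0},{"dx":-4.1,"dy":2.7,"dz":0,"spin":0},{"dx":-4.1,"dy":2.7,"dz":0,"spin":0},{"dx":-4.1,"dy":2.7,"dz":0,"spin":0}])

```text
time: 2.3
ee_pos: [0.5442, 0.0683, 0.4049]
eef_rot: [0.721, 0.693, 0.0, 0.0]
ft_force: [0.9, 1.0, -0.1]
width: 0.087
grip_force: 0.0
```

Request:
move_arm(steps=[{"dx":-4,"dy":0,"dz":0,"spin":0},{"dx":-4,"dy":0,"dz":0,"spin":0},{"dx":-4,"dy":0,"dz":0,"spin":0},{"dx":-4,"dy":0,"dz":0,"spin":0},{"dx":-4,"dy":0,"dz":0,"spin":0},{"dx":-4,"dy":0,"dz":0,"spin":0},{"dx":-4,"dy":0,"dz":0,"spin":0},{"dx":-4,"dy":0,"dz":0,"spin":0},{"dx":-3,"dy":0,"dz":0,"spin":0},{"dx":0,"dy":0,"dz":0,"spin":0},{"dx":0,"dy":0,"dz":0,"spin":0}])

```text
time: 3.4
ee_pos: [0.5277, -0.28, 0.4043]
eef_rot: [0.722, 0.692, -0.0, -0.0]
ft_force: [0.3, -0.0, -0.6]
width: 0.0867
grip_force: 0.0
```

Request:
move_arm(steps=[{"dx":-0.7,"dy":0.73,"dz":2.0,"spin":0},{"dx":0,"dy":0,"dz":3,"spin":0},{"dx":0,"dy":0,"dz":3,"spin":0},{"dx":0,"dy":0,"dz":3,"spin":0},{"dx":0,"dy":0,"dz":3,"spin":0},{"dx":0,"dy":0,"dz":2,"spin":0},{"dx":0,"dy":0,"dz":0.9,"spin":0},{"dx":0,"dy":0,"dz":0,"spin":0},{"dx":0,"dy":0,"dz":0,"spin":0},{"dx":0,"dy":0,"dz":0,"spin":0}])

```text
time: 4.4
ee_pos: [0.5354, -0.2869, 0.237]
eef_rot: [0.723, 0.691, 0.001, 0.001]
ft_force: [0.5, -0.2, 0.4]
width: 0.087
grip_force: 0.0
```

Request:
move_arm(steps=[{"dx":0,"dy":0,"dz":0,"spin":0},{"dx":0,"dy":0,"dz":0,"spin":0},{"dx":0,"dy":0,"dz":0,"spin":0},{"dx":0,"dy":0,"dz":0,"spin":0},{"dx":0,"dy":0,"dz":0,"spin":0},{"dx":0,"dy":0,"dz":0,"spin":0},{"dx":0,"dy":0,"dz":0,"spin":0},{"dx":0,"dy":0,"dz":0,"spin":0}], claw=3.5, squeeze=40)

```text
time: 5.2
ee_pos: [0.5348, -0.2868, 0.2356]
eef_rot: [0.723, 0.691, -0.0, -0.0]
ft_force: [-0.1, -0.3, 0.7]
width: 0.0397
grip_force: 40.0
```

Request:
move_arm(steps=[{"dx":0,"dy":0,"dz":-1,"spin":0},{"dx":0,"dy":0,"dz":-2,"spin":0},{"dx":0,"dy":0,"dz":-3,"spin":0},{"dx":0,"dy":0,"dz":-4,"spin":0},{"dx":0,"dy":0,"dz":-3,"spin":0},{"dx":0,"dy":0,"dz":-2,"spin":0},{"dx":0,"dy":0,"dz":-1,"spin":0},{"dx":0,"dy":0,"dz":0,"spin":0}])

```text
time: 6.0
ee_pos: [0.5349, -0.287, 0.3969]
eef_rot: [0.723, 0.691, 0.001, 0.001]
ft_force: [-0.5, -0.4, -2.8]
width: 0.0398
grip_force: 40.0
```

Request:
move_arm(steps=[{"dx":1.5,"dy":0,"dz":0,"spin":0},{"dx":3,"dy":-0.3,"dz":0,"spin":0},{"dx":4.8,"dy":-0.8,"dz":0,"spin":0},{"dx":4.8,"dy":-0.8,"dz":0,"spin":0},{"dx":4.8,"dy":-0.8,"dz":0,"spin":0},{"dx":4.8,"dy":-0.8,"dz":0,"spin":0},{"dx":4.8,"dy":-0.8,"dz":0,"spin":0},{"dx":4.8,"dy":-0.8,"dz":0,"spin":0},{"dx":4.8,"dy":-0.8,"dz":0,"spin":0},{"dx":4.8,"dy":-0.8,"dz":0,"spin":0},{"dx":4.8,"dy":-0.8,"dz":0,"spin":0},{"dx":3,"dy":-0.8,"dz":0,"spin":0}])

```text
time: 7.2
ee_pos: [0.4733, 0.2272, 0.3941]
eef_rot: [0.722, 0.692, -0.001, -0.001]
ft_force: [0.3, 0.7, -3.0]
width: 0.0398
grip_force: 40.0
```

Request:
move_arm(steps=[{"dx":2.4,"dy":0,"dz":0,"spin":0},{"dx":0,"dy":0,"dz":0,"spin":-0.1},{"dx":0,"dy":0,"dz":0,"spin":-0.1},{"dx":0,"dy":0,"dz":0,"spin":-0.1},{"dx":0,"dy":0,"dz":0,"spin":-0.096},{"dx":0,"dy":0,"dz":0,"spin":0},{"dx":0,"dy":0,"dz":0,"spin":0},{"dx":0,"dy":0,"dz":0,"spin":0}])

```text
time: 8.0
ee_pos: [0.4758, 0.2473, 0.3952]
eef_rot: [0.574, 0.819, -0.0, -0.0]
ft_force: [0.2, -0.8, -1.4]
width: 0.0398
grip_force: 40.0
```

```bash
python3 - <<'E'
from bench import telemetry, imaging
import cv2,numpy as np
v=[]
for n in("scene","top"):
    c=imaging.camera(n); np.savez(f"{n}1.npz",**c)
    x,y=(360,90) if n=="scene" else (120,140)
    v.append(cv2.resize(c["img"][y:y+140,x:x+140,::-1],None,fx=2.8,fy=2.8,interpolation=cv2.INTER_CUBIC))
cv2.imwrite("pics/hover.png",np.hstack(v))
s=telemetry.read_state(); q=s["eef_rot"]; print(s["time"],s["ee_pos"],np.degrees(2*np.arctan2(q[1],q[0])),s["ft_force"])
E
```

```text
8.1 [0.47580555 0.24735828 0.39551075] 110.03459133195219 [ 0.02113161  0.20639757 -1.80874954]
```

View pics/hover.png

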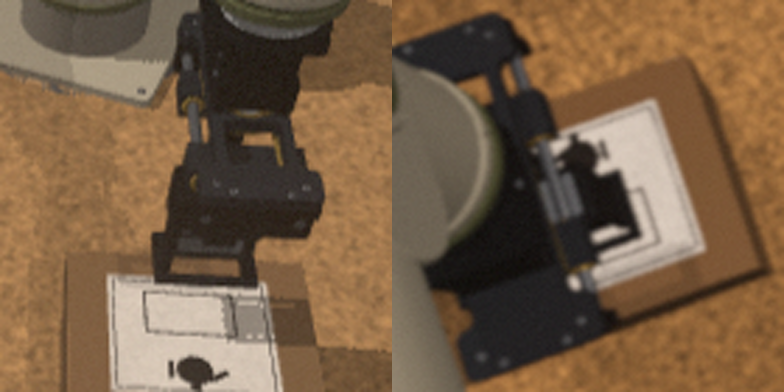

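The picture shows the stamp held over the label with its foot level. In the scene crop the foot's front edge runs about (153,280)–(257,287), and the printed outline is in front of it at (145–262,290–335). I will lower to about 3 mm and measure the foot against the outline.

Request:
move_arm(steps=[{"dx":0,"dy":0,"dz":1,"spin":0},{"dx":0,"dy":0,"dz":2,"spin":0},{"dx":0,"dy":0,"dz":1.5,"spin":0},{"dx":0,"dy":0,"dz":0.8,"spin":0},{"dx":0,"dy":0,"dz":0.4,"spin":0},{"dx":0,"dy":0,"dz":0,"spin":0},{"dx":0,"dy":0,"dz":0,"spin":0},{"dx":0,"dy":0,"dz":0,"spin":0}])

```text
time: 8.9
ee_pos: [0.476, 0.2475, 0.3394]
eef_rot: [0.573, 0.82, 0.001, 0.0]
ft_force: [0.0, -0.9, -2.5]
width: 0.0397
grip_force: 40.0
```

```bash
python3 - <<'E'
from bench import telemetry, imaging
from h import *
s=telemetry.read_state(); q=s["eef_rot"]; p=s["ee_pos"]; print(s["time"],p,np.degrees(2*np.arctan2(q[1],q[0])),s["ft_force"])
c=imaging.camera("scene"); np.savez("scene2.npz",**c); t=imaging.camera("top"); np.savez("top2.npz",**t)
k=6;v=[]
def R(a): a=np.radians(a); return np.array([[np.cos(a),-np.sin(a)],[np.sin(a),np.cos(a)]])
# expected foot corners (top of foot z=.115; bottom .108) for field centre as each camera sees it
for cam,ctr,(x0,y0) in((c,(.4767,.2480),(385,160)),(t,(.4751,.2465),(160,180))):
    g=cv2.resize(cam["img"][y0:y0+75,x0:x0+65,::-1],None,fx=k,fy=k,interpolation=cv2.INTER_CUBIC)
    for z,col in((p[2]-.2296,(0,255,0)),(p[2]-.2226,(255,0,255))):
        for d in((.025,.038),(.025,-.038),(-.025,-.038),(-.025,.038)):
            u=proj(cam,[*(np.array(ctr)+R(20.1)@d),z]); cv2.drawMarker(g,tuple(int(round(e)) for e in (u-[x0,y0]+.5)*k),col,cv2.MARKER_CROSS,14,1)
    v.append(g)
cv2.imwrite("pics/low.png",np.hstack(v))
E
```

```text
8.9 [0.47604005 0.24747004 0.33941075] 110.1071414441715 [ 0.0486626  -0.8973549  -2.52412433]
```

View pics/low.png

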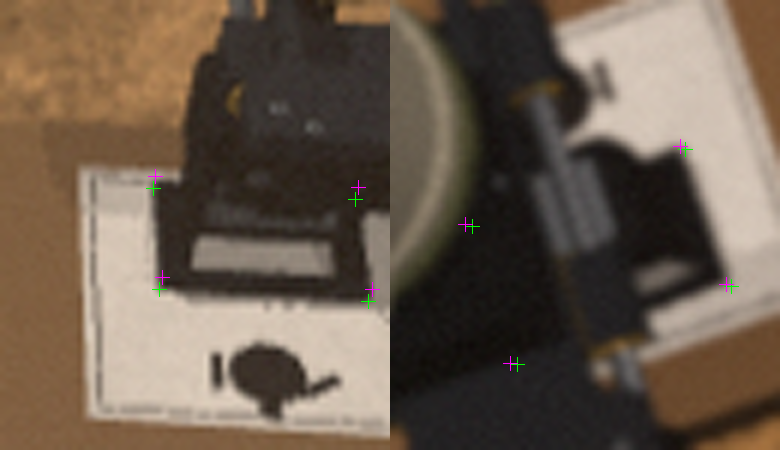

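The picture shows the foot (dark frame) meeting the expected corner marks: left panel (160,288) and (369,299), right panel (684,148). The right panel's lower corner at (725,280) looks a little inside its mark, so I will measure the edges.

```bash
python3 - <<'E'
from h import *
c,t=load("scene2"),load("top2")
def R(a): a=np.radians(a); return np.array([[np.cos(a),-np.sin(a)],[np.sin(a),np.cos(a)]])
foot=.3394-.2296
def scan(cam,ctr,fixed,axis,sgn,z,vals):
    g=cv2.cvtColor(cam["img"],cv2.COLOR_RGB2GRAY).astype(np.float32); half=(.025,.038)[axis]
    for f in vals:
        ss=np.arange(-.006,.0081,.0005); uv=[]
        for s in ss:
            d=[0,0]; d[axis]=sgn*(half+s); d[1-axis]=f; uv.append(proj(cam,[*(np.array(ctr)+R(20.1)@d),z]))
        uv=np.array(uv,np.float32); pr=cv2.remap(g,uv[:,0].reshape(-1,1),uv[:,1].reshape(-1,1),cv2.INTER_CUBIC).ravel()
        print(fixed,f,"edge offset mm",1000*ss[np.argmax(np.diff(pr))],pr[::4].astype(int))
scan(c,(.4767,.2480),"scene +x",0,1,foot,(-.03,-.015,0,.015,.03))
scan(c,(.4767,.2480),"scene -y",1,-1,foot,(.0,.01,.02)); scan(c,(.4767,.2480),"scene +y",1,1,foot,(.0,.01,.02))
scan(t,(.4751,.2465),"top -y",1,-1,foot+.007,(-.02,-.01,0,.01,.02))
scan(t,(.4751,.2465),"top -x",0,-1,foot,(-.035,-.03,-.025,-.02,-.015))
E
```

```text
scene +x -0.03 edge offset mm 0.5000000000000057 [ 43  36  45  73 126 179 200 201]
scene +x -0.015 edge offset mm 1.5000000000000064 [ 43  43  47  70 107 144 181 199]
scene +x 0 edge offset mm 1.000000000000006 [ 41  39  39  69 117 153 170 190]
scene +x 0.015 edge offset mm -0.4999999999999952 [ 43  36  45  79 125 167 189 196]
scene +x 0.03 edge offset mm 1.5000000000000064 [ 44  44  39  60 107 153 190 205]
scene -y 0.0 edge offset mm 5.204170427930421e-15 [ 38  41  52 116 173 188 200 199]
scene -y 0.01 edge offset mm -0.9999999999999957 [ 43  42  52 111 185 187 199 198]
scene -y 0.02 edge offset mm 0.5000000000000057 [ 42  43  59 106 178 182 194 197]
scene +y 0.0 edge offset mm 1.5000000000000064 [ 40  39  38  39  98 137 134 134]
scene +y 0.01 edge offset mm 1.5000000000000064 [ 38  39  36  43  83 127 137 133]
scene +y 0.02 edge offset mm 1.000000000000006 [ 43  44  43  43  95 138 137 135]
top -y -0.02 edge offset mm 0.5000000000000057 [ 23  22  28  62 116 159 175 176]
top -y -0.01 edge offset mm 1.5000000000000064 [ 22  22  31  76 133 177 196 201]
top -y 0 edge offset mm 1.000000000000006 [ 23  25  33  69 131 176 195 198]
top -y 0.01 edge offset mm 1.5000000000000064 [ 24  24  37  79 133 176 191 196]
top -y 0.02 edge offset mm 0.5000000000000057 [ 24  26  41  94 160 192 197 197]
top -x -0.035 edge offset mm -1.4999999999999962 [ 35  43  81 135 169 175 168 152]
top -x -0.03 edge offset mm -1.4999999999999962 [ 23  32  79 138 168 172 167 150]
top -x -0.025 edge offset mm -0.9999999999999957 [ 29  28  69 127 165 171 166 149]
top -x -0.02 edge offset mm -0.4999999999999952 [ 36  33  76 139 169 177 171 158]
top -x -0.015 edge offset mm -0.4999999999999952 [ 37  26  63 116 159 173 169 151]
```

Request:
move_arm(steps=[{"dx":0,"dy":-0.08,"dz":0,"spin":0},{"dx":0,"dy":0,"dz":0,"spin":0},{"dx":0,"dy":0,"dz":0.2,"spin":0},{"dx":0,"dy":0,"dz":0.2,"spin":0},{"dx":0,"dy":0,"dz":0.1,"spin":0},{"dx":0,"dy":0,"dz":0,"spin":0},{"dx":0,"dy":0,"dz":0,"spin":0},{"dx":0,"dy":0,"dz":0,"spin":0}])

```text
time: 9.8
ee_pos: [0.4751, 0.2471, 0.334]
eef_rot: [0.573, 0.82, 0.0, -0.0]
ft_force: [-2.9, -1.4, 4.8]
width: 0.0395
grip_force: 40.0
```

Request:
move_arm(steps=[{"dx":0,"dy":0,"dz":0.3,"spin":0},{"dx":0,"dy":0,"dz":0.3,"spin":0},{"dx":0,"dy":0,"dz":0.3,"spin":0},{"dx":0,"dy":0,"dz":0.3,"spin":0},{"dx":0,"dy":0,"dz":0.2,"spin":0},{"dx":0,"dy":0,"dz":0,"spin":0},{"dx":0,"dy":0,"dz":0,"spin":0}])

```text
time: 10.5
ee_pos: [0.4752, 0.2471, 0.3204]
eef_rot: [0.573, 0.82, 0.0, -0.0]
ft_force: [-4.3, -2.8, 9.5]
width: 0.0393
grip_force: 40.0
```

Request:
move_arm(steps=[{"dx":0,"dy":0,"dz":0.2,"spin":0},{"dx":0,"dy":0,"dz":0.2,"spin":0},{"dx":0,"dy":0,"dz":0,"spin":0},{"dx":0,"dy":0,"dz":0,"spin":0},{"dx":0,"dy":0,"dz":0,"spin":0}])

```text
time: 11.0
ee_pos: [0.4752, 0.2471, 0.3166]
eef_rot: [0.573, 0.82, 0.0, -0.0]
ft_force: [-4.4, -2.2, 10.8]
width: 0.0395
grip_force: 40.0
```

Request:
move_arm(steps=[{"dx":0,"dy":0,"dz":0.1,"spin":0},{"dx":0,"dy":0,"dz":0.1,"spin":0},{"dx":0,"dy":0,"dz":0,"spin":0},{"dx":0,"dy":0,"dz":0,"spin":0}])

```text
time: 11.4
ee_pos: [0.4753, 0.247, 0.3164]
eef_rot: [0.573, 0.82, 0.001, -0.0]
ft_force: [-13.3, -6.8, 29.0]
width: 0.0399
grip_force: 40.0
```

Request:
move_arm(steps=[{"dx":0,"dy":0,"dz":0,"spin":0},{"dx":0,"dy":0,"dz":-0.2,"spin":0},{"dx":0,"dy":0,"dz":-0.4,"spin":0},{"dx":0,"dy":0,"dz":-0.5,"spin":0},{"dx":0,"dy":0,"dz":-0.6,"spin":0},{"dx":0,"dy":0,"dz":-0.6,"spin":0},{"dx":0,"dy":0,"dz":-1,"spin":0},{"dx":0,"dy":0,"dz":-2,"spin":0},{"dx":0,"dy":0,"dz":-2,"spin":0},{"dx":0,"dy":0,"dz":-1,"spin":0},{"dx":0,"dy":0,"dz":0,"spin":0},{"dx":0,"dy":0,"dz":0,"spin":0}])

```text
time: 12.6
ee_pos: [0.4749, 0.2471, 0.396]
eef_rot: [0.573, 0.82, -0.0, -0.0]
ft_force: [-0.5, -0.3, -1.4]
width: 0.0397
grip_force: 40.0
```

Request:
move_arm(steps=[{"dx":0,"dy":0,"dz":0,"spin":0.1},{"dx":0,"dy":0,"dz":0,"spin":0.1},{"dx":0,"dy":0,"dz":0,"spin":0.1},{"dx":0,"dy":0,"dz":0,"spin":0.096},{"dx":-1.5,"dy":0,"dz":0,"spin":0},{"dx":-3,"dy":0.3,"dz":0,"spin":0},{"dx":-4.8,"dy":0.8,"dz":0,"spin":0},{"dx":-3,"dy":0.8,"dz":0,"spin":0},{"dx":-1.5,"dy":0,"dz":0,"spin":0},{"dx":0,"dy":0,"dz":0,"spin":0}])

```text
time: 13.6
ee_pos: [0.4877, 0.1055, 0.3963]
eef_rot: [0.724, 0.69, -0.0, -0.0]
ft_force: [-0.4, 0.4, -1.9]
width: 0.0396
grip_force: 40.0
```

```bash
python3 - <<'E'
from bench import telemetry, imaging
from h import *
s=telemetry.read_state(); q=s["eef_rot"]; print(s["time"],s["ee_pos"],np.degrees(2*np.arctan2(q[1],q[0])),s["ft_force"])
c=imaging.camera("scene");t=imaging.camera("top"); np.savez("top3.npz",**t)
a=cv2.resize(c["img"][100:270,290:480,::-1],None,fx=2.1,fy=2.1,interpolation=cv2.INTER_CUBIC)
b=cv2.resize(t["img"][160:270,130:260,::-1],None,fx=3.2,fy=3.2,interpolation=cv2.INTER_CUBIC)
b=cv2.copyMakeBorder(b,0,max(0,a.shape[0]-b.shape[0]),0,0,cv2.BORDER_CONSTANT)
cv2.imwrite("pics/mark.png",np.hstack([a,b[:a.shape[0]]]))
E
```

```text
13.6 [0.4876829  0.10553124 0.39633408] 87.28881842301323 [-0.43029681  0.39002432 -1.85656805]
```

View pics/mark.png

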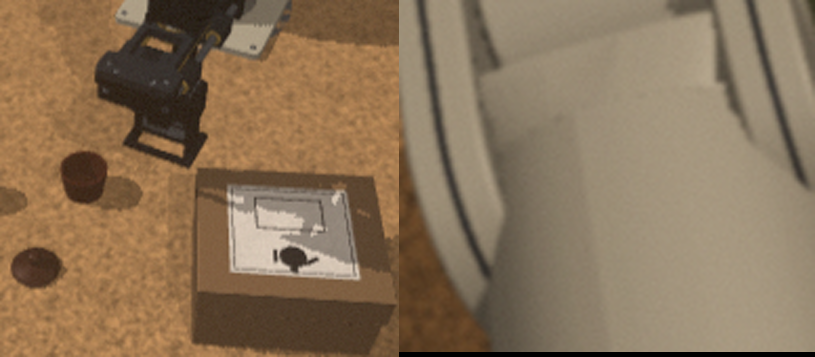

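The left panel shows the stamp hanging at (165,135) and the label at (290,230), part-shaded by the arm with no clear ink visible. The right panel is blocked by the arm. I will move on to above the tray and look again without the shadow.

Request:
move_arm(steps=[{"dx":-2,"dy":0.3,"dz":0,"spin":0},{"dx":-4.6,"dy":0.8,"dz":0,"spin":0},{"dx":-4.6,"dy":0.8,"dz":0,"spin":0},{"dx":-4.6,"dy":0.8,"dz":0,"spin":0},{"dx":-4.6,"dy":0.8,"dz":0,"spin":0},{"dx":-4.6,"dy":0.8,"dz":0,"spin":0},{"dx":-4.6,"dy":0.8,"dz":0,"spin":0},{"dx":-4.6,"dy":0.8,"dz":0,"spin":0},{"dx":-3,"dy":0.6,"dz":0,"spin":0},{"dx":-1.8,"dy":0.26,"dz":0,"spin":0},{"dx":0,"dy":0,"dz":0,"spin":0},{"dx":0,"dy":0,"dz":0,"spin":0}])

```text
time: 14.9
ee_pos: [0.5387, -0.2828, 0.3959]
eef_rot: [0.722, 0.692, -0.0, -0.001]
ft_force: [0.1, -0.2, -1.9]
width: 0.0397
grip_force: 40.0
```

```bash
python3 - <<'E'
from bench import telemetry, imaging
from h import *
s=telemetry.read_state(); q=s["eef_rot"]; print(s["time"],s["ee_pos"],np.degrees(2*np.arctan2(q[1],q[0])),s["ft_force"])
c=imaging.camera("scene");t=imaging.camera("top"); np.savez("top3.npz",**t)
a=cv2.resize(c["img"][120:270,180:480,::-1],None,fx=2.6,fy=2.6,interpolation=cv2.INTER_CUBIC)[:380]
b=cv2.resize(t["img"][165:260,130:330,::-1],None,fx=2.2,fy=2.2,interpolation=cv2.INTER_CUBIC)
b=cv2.copyMakeBorder(b,0,0,0,a.shape[1]-b.shape[1],cv2.BORDER_CONSTANT)
cv2.imwrite("pics/mark2.png",np.vstack([a,b]))
E
```

```text
14.9 [ 0.53871963 -0.28278382  0.39591407] 87.54531330470918 [ 0.10002221 -0.16994336 -1.93548833]
```

View pics/mark2.png

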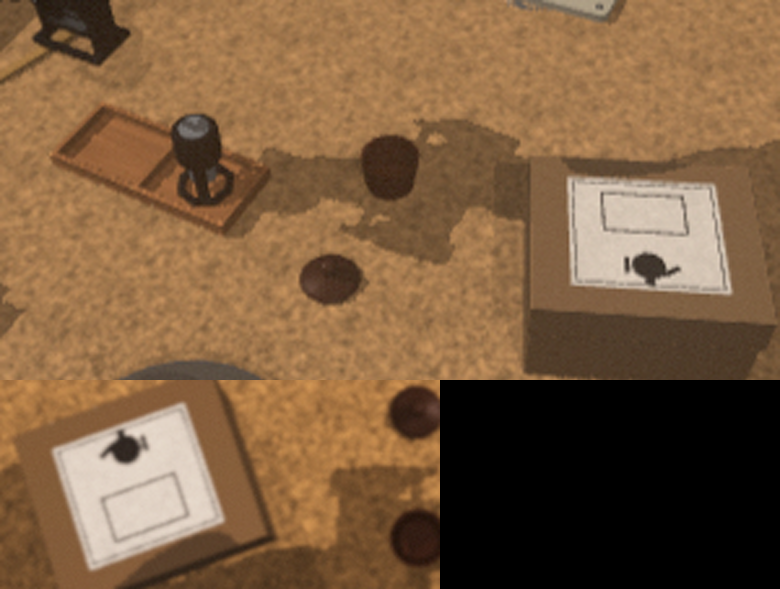

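The upper panel shows the empty bay at (100,150), round stamp at (195,155), cup and lid undisturbed, and the label at (650,235). No ink is visible inside the outline in either panel. I will compare pixel values with the first pictures, and check whether the carton moved.

```bash
python3 - <<'E'
from h import *
a,b=load("top0")["img"].astype(float),load("top3")["img"].astype(float)
T=load("top0")
def reg(ctr,w,h,z=.105):
    A=np.radians(20.1);R=np.array([[np.cos(A),-np.sin(A)],[np.sin(A),np.cos(A)]])
    p=np.array([proj(T,[*(np.array(ctr)+R@np.array(d)),z]) for d in((w,h),(w,-h),(-w,-h),(-w,h))])
    m=np.zeros(a.shape[:2],np.uint8); cv2.fillPoly(m,[np.round(p).astype(int)],1); return m>0
for n,m in(("die",reg((.4751,.2465),.012,.026)),("edge ring",reg((.4751,.2465),.019,.033)&~reg((.4751,.2465),.015,.029))):
    print(n,a[m].mean(0),b[m].mean(0),b[m].std(0))
for n,i in(("before",a),("after",b)):
    hsv=cv2.cvtColor(i.astype(np.uint8)[160:270,130:260],cv2.COLOR_RGB2HSV); m=((hsv[...,1]<75)&(hsv[...,2]>100)).astype(np.uint8)
    cn=max(cv2.findContours(m,0,1)[0],key=cv2.contourArea); print(n,cv2.minAreaRect(cn))
E
```

```text
die [203.68807339 188.75535168 175.31804281] [225.28134557 210.59633028 196.83486239] [1.67561774 2.12363689 2.0640231 ]
edge ring [187.94009217 173.28571429 160.52534562] [209.66359447 194.65437788 181.15207373] [14.0188225  14.09956014 13.84076354]
before ((61.79637908935547, 52.92986297607422), (57.8498649597168, 65.98920440673828), 70.34617614746094)
after ((61.82624053955078, 52.964881896972656), (58.004905700683594, 65.90914154052734), 70.46334838867188)
```

Request:
move_arm(steps=[{"dx":-0.42,"dy":-0.37,"dz":0,"spin":0},{"dx":0,"dy":0,"dz":2,"spin":0},{"dx":0,"dy":0,"dz":3,"spin":0},{"dx":0,"dy":0,"dz":3,"spin":0},{"dx":0,"dy":0,"dz":2.5,"spin":0},{"dx":0,"dy":0,"dz":2,"spin":0},{"dx":0,"dy":0,"dz":1.5,"spin":0},{"dx":0,"dy":0,"dz":1,"spin":0},{"dx":0,"dy":0,"dz":0.5,"spin":0},{"dx":0,"dy":0,"dz":0,"spin":0},{"dx":0,"dy":0,"dz":0,"spin":0}])

```text
time: 16.1
ee_pos: [0.5342, -0.2885, 0.2425]
eef_rot: [0.723, 0.691, 0.0, 0.0]
ft_force: [-0.3, -0.6, -1.3]
width: 0.0396
grip_force: 40.0
```

Request:
move_arm(steps=[{"dx":0.15,"dy":0,"dz":0.2,"spin":0},{"dx":0,"dy":0,"dz":0.2,"spin":0},{"dx":0,"dy":0,"dz":0.15,"spin":0},{"dx":0,"dy":0,"dz":0.05,"spin":0},{"dx":0,"dy":0,"dz":0.02,"spin":0},{"dx":0,"dy":0,"dz":0,"spin":0},{"dx":0,"dy":0,"dz":0,"spin":0}])

```text
time: 16.8
ee_pos: [0.5341, -0.2868, 0.2357]
eef_rot: [0.723, 0.691, 0.0, -0.0]
ft_force: [-0.1, 1.4, 1.1]
width: 0.0397
grip_force: 40.0
```

Request:
move_arm(steps=[{"dx":0,"dy":0,"dz":0,"spin":0},{"dx":0,"dy":0,"dz":0,"spin":0},{"dx":0,"dy":0,"dz":0,"spin":0},{"dx":0,"dy":0,"dz":0,"spin":0},{"dx":0,"dy":0,"dz":0,"spin":0},{"dx":0,"dy":0,"dz":0,"spin":0},{"dx":0,"dy":0,"dz":0,"spin":0}], claw=8.5)

```text
time: 17.5
ee_pos: [0.5341, -0.2868, 0.2355]
eef_rot: [0.723, 0.691, 0.0, 0.0]
ft_force: [0.5, -0.6, -0.5]
width: 0.0828
grip_force: 0.0
```

Request:
move_arm(steps=[{"dx":0,"dy":0,"dz":-1,"spin":0},{"dx":0,"dy":0,"dz":-2,"spin":0},{"dx":0,"dy":0,"dz":-3,"spin":0},{"dx":0,"dy":0,"dz":-4,"spin":0},{"dx":0,"dy":0,"dz":-4,"spin":0},{"dx":0,"dy":0,"dz":-3,"spin":0},{"dx":0,"dy":-4,"dz":0,"spin":0},{"dx":0,"dy":-4,"dz":0,"spin":0},{"dx":0,"dy":0,"dz":0,"spin":0},{"dx":0,"dy":0,"dz":0,"spin":0}])

```text
time: 18.5
ee_pos: [0.4535, -0.2834, 0.4065]
eef_rot: [0.723, 0.691, 0.001, 0.0]
ft_force: [-0.3, 0.6, 0.7]
width: 0.0852
grip_force: 0.0
```

```bash
python3 - <<'E'
from bench import telemetry, imaging
import cv2
print(telemetry.read_state()["time"])
c=imaging.camera("scene")
cv2.imwrite("pics/end.png",cv2.resize(c["img"][120:270,180:480,::-1],None,fx=2.6,fy=2.6,interpolation=cv2.INTER_CUBIC))
E
```

```text
18.5
```

View pics/end.png

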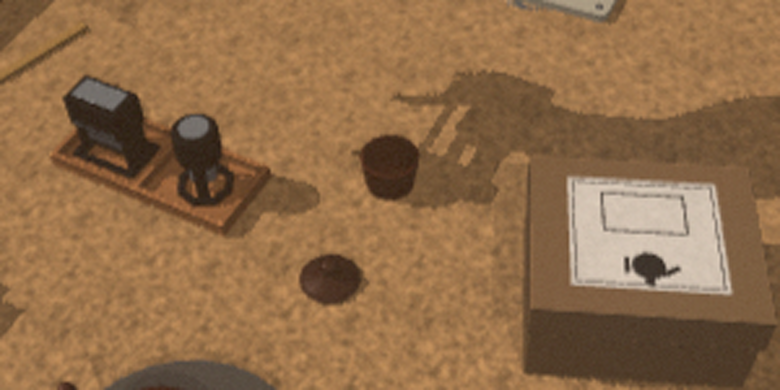

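The stamp is upright in its bay at (105,125) with its cap up. The round stamp, cup, lid and carton are where they were.

```bash
python3 -c "
from bench import job; print(job.close_job())"
```

```text
the job is handed in; nothing more can be done
None
```

The oblong stamp was set over the printed rectangle to within about 1 mm and pressed to its stop (18 mm travel, 29 N) for about 0.4 s. It is back upright in its bay with the handle up, nothing else looks disturbed, and the job is handed in; no ink shows on the label in either camera, so the mark itself is unconfirmed.

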